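# Roll a chromatography column into its V-cradle

## Robot

A 7-joint arm with a two-finger parallel gripper is mounted at the origin on a cart in front of the work surface, level with it; the furniture and walls round the work are solid. World frame = base frame: x ahead of the robot, y to its left, z up, the work surface at z = 0. Lengths are in m, angles in degrees, forces in N, time in s.
With the tool pointing down it reaches from about 0.4 to 0.85 m from the base axis. Payload 6.9 kg.
Tool frame: the origin (TCP) lies midway between the tips of the shut fingers; the grasp point (between the pads) lies 19 mm behind it; z points along the fingers, y is the line along which they close (so a half turn about z gives the same grasp; the last joint's range is limited). The gripper opens to 85 mm and grips with 20 to 120 N. Pads are 22 mm wide; open, the fingers measure 114 mm over their backs; the gripper's body (76 mm by 85 mm) begins 54 mm behind the grasp point. The pads swing forward as they close: fully open they stand 13 mm farther back than shut.
Start: joints at [78.295, 29.078, -13.613, 85.955, 7.202, 65.827, -8.869], TCP at [0.191, -0.595, 0.231] pointing down, gripper open.
Joint ranges: [-176.47, 176.47], [-13.61, 117.27], [-81.72, 77.17], [0.22, 143.17], [-87.28, 267.28], [10, 112.55], [-165.47, 165.47]. Speed limits (degrees/s): [136.94, 136.94, 180, 180, 180, 180, 180].

## Interface

Orientations are given as [roll, pitch, yaw] about the fixed x, y, z axes, in that order (R = Rz(yaw) Ry(pitch) Rx(roll)).
In Python, from workcell import bot, inverse_kinematics, read_camera gives the robot as it stands. The module is installed in compiled form; this text tells all that it offers. Calls block until the motion is done:
- bot.move_to(position, orientation): joint-space move of the TCP to a pose.
- bot.servo_line(position, orientation=None, feed=0.15, until_force=None): straight line of the TCP; orientation=None keeps the orientation; feed is the mean speed in m/s. With until_force (N) it stops when the force on the tool has changed by that much, and returns True; else False.
- bot.move_joints(angles): joint-space move.
- bot.release() and bot.gripper_close(squeeze=None): open the fingers fully, or close them until they stop; squeeze is the grip in N (None keeps the last).
- bot.dwell(seconds).
- inverse_kinematics(position, orientation): joint angles nearest the present ones, or None.
- bot.observe(): the state.
- read_camera(name): name is "scene" or "top" or "wrist"; returns a dict with "frame" (384x512x3 uint8, red, green, blue), "depth" (384x512 float32, m along the optical axis (not along the pixel's ray), 0 where there is no reading), "camera_matrix" (3x3 intrinsics, pixels), "cam_to_world" (4x4, takes a point from camera to world coordinates). Camera axes: x right, y up, looking along -z (the intrinsics and any distortion apply to the point x, -y, -z); pixel columns grow to the right and rows downward; lengths in m; the calibration is good to about 2 mm. A picture is of the moment at which its call begins.
A pose or a line that the arm cannot do raises bot.PlanningError and nothing moves.
- bot.close_job(): hands the job in; it is judged then, once.
The state is a dict: "time": time; "qpos": joint angles; "qd": joint speeds; "effort": joint torques, N m; "eef_pos": TCP position; "ee_rot": TCP orientation; "ft_force": force on the tool from outside, world axes, zero at the start; "torque": the same for the moment, N m; "opening": finger opening in m; "gripper_force": force on a finger pad.
Only numpy, scipy, OpenCV 4.12 (cv2) and the standard library are available. Lean on these libraries where they do the work, as an engineer would, in place of code of your own. Each camera call takes 0.05 s, during which the arm holds its last target. There are 200 camera calls.

## Task

Roll the steel column with the blue end caps along the bench and up the ramp by gently pushing its side with the fingers, until it drops into the orange V of the cradle and lies at rest along it with neither end sticking out; if it lies too far to one side, first nudge it along by its end. Do not grip or lift it at any time, and leave everything else on the bench standing where it is. Finish with the hand clear.

Things in the scene. Friction and masses are not known exactly. Their poses are not given: they have to be found in the camera images.
- column: chromatography column lying on its side: round bar, 40 mm diameter, 140 mm long, 0.3 to 0.55 kg, steel with blue end caps. Origin at its centre; its y axis runs along the bar, x and z turn as it rolls (z up at the start, at a yellow mark). Slippery (friction 0.45); let go, it stops on the level but rolls back down the ramp. A skewed bar rolls square to its own axis until the ramp lines it up.
- cradle: V-cradle fixed to the bench, 180 mm wide along its y: bare metal ramp, orange V behind it, ends open. Origin on the bench under the axis of a seated column; x axis points up the ramp into the V, y axis runs along the V. The V is 2 mm high at its bottom (x = 3.5 mm) and rises at 50 degrees to a back wall 38 mm high (x = 34 mm); the frame ends at x = 63 mm.
- ramp_foot (a point): middle of the ramp's lower edge, at bench level; 84 mm before the cradle's origin (cradle x = -84 mm). From here the ramp rises at 14 degrees
- ridge (a point): middle of the top of the ramp, 16 mm above the bench, at cradle x = -20 mm; the ridge is 3 mm wide, then the V falls at 35 degrees. A column crossing it has its axis 36 mm above the bench
- seat (a point): where the centre of a seated column lies: 29 mm above the cradle's origin, middle of the V
- dropper_black: bystander: amber dropper bottle with black tip, 28x28x68 mm; origin at the centre of its underside
- dropper_white: bystander: amber dropper bottle with white tip, 30x30x78 mm; origin at the centre of its underside
- kit_box: bystander: white reagent carton with a dark blue band, 62x120x85 mm; origin at the centre of its underside
- marker: bystander: blue and white marker pen lying on the bench at the right, 17x135x16 mm; origin at the centre of its underside
- timer: bystander: small white bench timer, 60x70x16 mm, at the left; origin at the centre of its underside
- reagent_bottle_01: bystander: small white bottle, 21x21x54 mm, to the right of the cradle; origin at the centre of its underside
- reagent_bottle_04: bystander: small white bottle, 20x20x54 mm, to the right of the cradle; origin at the centre of its underside

How it is judged (in metres and radians):
On the way:
1. the column has rolled through half a turn on its way, its mark underneath (angle between column's own z axis and vertical above 2.3 rad), for 0.05 s.
At the end, for the whole second after the job is handed in: the column lies at rest in the V: axis within 6 mm of the V's line and 24 to 34 mm above the bench, parallel to the V within 0.06 rad, its centre within 21 mm of the middle of the cradle lengthwise (so neither end sticks out) (x of column in the frame of cradle between -0.006 and 0.006 m and y of column in the frame of cradle between -0.021 and 0.021 m and height (world z) of column between 0.024 and 0.034 m and angle between the y axis of column and the y axis of cradle, either way round below 0.06 rad and linear speed of column below 0.01 m/s and angular speed of column below 0.2 rad/s); the robot touches nothing.
It fails at once if the column is lifted (axis 10 mm above its height on the ridge, or 9 mm above rolling height before the ramp) (height (world z) of column above 0.046 m or (height (world z) of column above 0.029 m and x of column in the frame of cradle below -0.09 m)).
It fails at once if the fingers grip or press the column with more than 30 N (contact force between the fingers and column above 30 N).
It fails at once if the column is stood or tipped up on end (angle between column's own y axis and vertical below 1.2 rad or angle between column's own y axis and vertical above 1.94 rad).
It fails at once if a bystander is knocked over or moved by more than 15 mm (distance of any of dropper_black, dropper_white, kit_box, marker, timer, reagent_bottle_01, reagent_bottle_04 from where it was at the start of the episode above 0.015 m).
It also fails if it takes over 67 s, if anything falls off the work surface, if the arm or the gripper's body presses on something with over 40 N, if the wrist force passes 120 N, or if a joint passes its speed limit or range.

## Working session

There is one attempt and no reset: what is moved stays moved. The work goes in short steps, each a Python script; the robot and the scene stay as the last script left them, time stands still between calls to the robot, and variables do not carry over. Pictures are saved under pics/ and viewed, at most 10 in all, crops included, and the job is handed in when it is done.

```bash
mkdir -p pics
cat > h.py <<'E'
import numpy as np, cv2
from workcell import bot, inverse_kinematics, read_camera
def cloud(c):
    d=c["depth"];K=c["camera_matrix"];h,w=d.shape
    u,v=np.meshgrid(np.arange(w),np.arange(h))
    P=np.stack([(u-K[0,2])/K[0,0]*d,-(v-K[1,2])/K[1,1]*d,-d],-1)
    T=c["cam_to_world"]
    return P@T[:3,:3].T+T[:3,3]
def save(c,n): cv2.imwrite("pics/"+n+".png",cv2.cvtColor(c["frame"],cv2.COLOR_RGB2BGR))
E
python3 - <<'E'
from h import *
for n in ("top","scene"):
    c=read_camera(n);save(c,n);print(c["camera_matrix"],c["cam_to_world"].round(3));np.savez("/tmp/"+n,**c)
print({k:v for k,v in bot.observe().items()})
E
```

```text
[[354.21159062   0.         253.54177261]
 [  0.         354.21159062 186.81348246]
 [  0.           0.           1.        ]] [[-0.     0.998 -0.066  0.465]
 [-1.    -0.002 -0.021  0.107]
 [-0.021  0.066  0.998  1.374]
 [ 0.     0.     0.     1.   ]]
[[436.14378574   0.         262.73798612]
 [  0.         436.14378574 192.01540533]
 [  0.           0.           1.        ]] [[-0.747  0.416 -0.518 -0.213]
 [-0.665 -0.481  0.571  0.98 ]
 [-0.011  0.771  0.636  0.982]
 [ 0.     0.     0.     1.   ]]
{'time': 0.1, 'qpos': array([ 78.29546705,  29.11998612, -13.60935754,  86.00324712,
         7.20316515,  65.8266275 ,  -8.86888958]), 'qd': array([ 0.0388009 , -0.00982388,  0.04022298, -0.18731945, -0.1475659 ,
        0.11382176,  0.04476437]), 'effort': array([-4.50285006e-03, -6.21838403e+01, -2.19433911e+00, -2.50207222e+01,
        1.24973495e-02,  7.81359791e-03,  2.96509484e-05]), 'eef_pos': array([ 0.19031807, -0.5948461 ,  0.23052286]), 'ee_rot': array([-1.79909054e+02,  2.78931937e-03,  1.77507292e+01]), 'ft_force': array([-0.31032907,  0.5571244 ,  1.23925631]), 'torque': array([ 0.00472083,  0.06092832, -0.03584073]), 'gripper_force': 0.0, 'opening': 0.0854571748419916}
```

View pics/top.png

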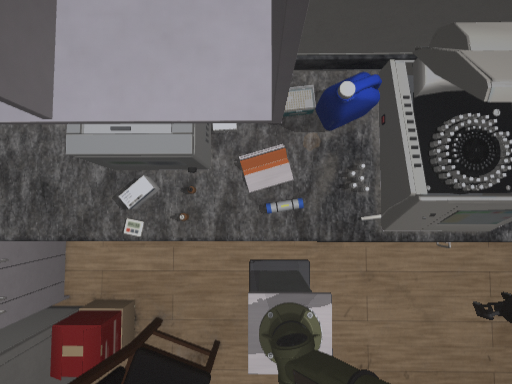

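View pics/scene.png

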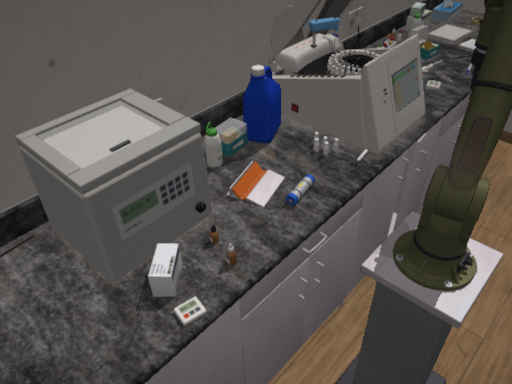

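The top view shows the column at about (285,206) with blue caps at both ends. The cradle's orange V is at (264,160) and its ramp at (268,178), with open bench around both. The scene view agrees. Next I measure them.

Run:
```python
from h import *
c=dict(np.load("/tmp/top.npz"));P=cloud(c)
f=c["frame"];hsv=cv2.cvtColor(f,cv2.COLOR_RGB2HSV);H,S,V=[hsv[...,i].astype(int) for i in range(3)]
Z=P[...,2]
print("bench z",np.median(Z[200:235,320:350]))
sub=np.zeros(Z.shape,bool);sub[140:225,230:312]=1
blue=sub&(H>100)&(H<130)&(S>120)
n,l,st,ce=cv2.connectedComponentsWithStats(blue.astype(np.uint8))
for i in range(1,n):
    if st[i,4]>8: print("blue",ce[i],st[i,4],np.median(P[l==i],0).round(4))
orange=sub&(H<15)&(S>130)&(V>90)
metal=sub&(S<50)&(V>130)
for nm,m in(("orange",orange),("metal",metal)):
    n,l,st,ce=cv2.connectedComponentsWithStats(m.astype(np.uint8))
    for i in range(1,n):
        if st[i,4]>25:
            q=P[l==i]; r=cv2.minAreaRect(q[:,:2].astype(np.float32)*1000)
            print(nm,ce[i].round(1),st[i],r,cv2.boxPoints(r).round(0).tolist(),q[:,2].min().round(3),q[:,2].max().round(3))
x0,y0=P[0,0,:2]
col=sub&(Z>0.02)&(np.indices(Z.shape)[0]>192)
q=P[col][:,:2];print("col pts",len(q),cv2.minAreaRect((q*1000).astype(np.float32)))
cv2.imwrite("pics/crop.png",cv2.resize(cv2.cvtColor(f[135:225,225:325],cv2.COLOR_RGB2BGR),None,fx=6,fy=6,interpolation=cv2.INTER_NEAREST))
```

```text
bench z -0.0006784206058624287
blue [300.43181818 202.61363636] 44 [ 0.4924 -0.0409  0.0364]
blue [268.25581395 207.60465116] 43 [0.4775 0.0802 0.037 ]
orange [264.  160.9] [240 148  49  27 651] ((653.3883056640625, 94.51640319824219), (53.44268798828125, 179.14295959472656), 15.993205070495605) [[603.0, 173.0], [652.0, 1.0], [704.0, 16.0], [654.0, 188.0]] -0.004 0.046
metal [260.9 151.2] [239 144  45  15 138] ((692.8102416992188, 106.80503845214844), (18.84800910949707, 176.0057373046875), 15.786240577697754) [[660.0, 189.0], [708.0, 20.0], [726.0, 25.0], [678.0, 194.0]] -0.003 0.046
metal [268.6 177. ] [245 163  48  29 812] ((555.3947143554688, 65.09236145019531), (147.8120880126953, 178.59959411621094), 16.93054962158203) [[459.0, 129.0], [511.0, -42.0], [652.0, 1.0], [600.0, 172.0]] -0.007 1.374
metal [284.4 205.2] [277 201  15   9  83] ((484.4094543457031, 18.451221466064453), (26.125276565551758, 52.40502166748047), 8.214654922485352) [[468.0, 43.0], [475.0, -9.0], [501.0, -6.0], [494.0, 46.0]] 0.031 0.044
metal [295.4 203.3] [293 200   6   8  36] ((491.2864074707031, -22.883975982666016), (26.536407470703125, 17.485240936279297), 11.458450317382812) [[477.0, -17.0], [480.0, -34.0], [506.0, -29.0], [503.0, -12.0]] 0.029 0.04
metal [273.3 207. ] [271 204   6   7  35] ((477.50775146484375, 59.59442138671875), (22.676088333129883, 19.070323944091797), 0.30931127071380615) [[466.0, 69.0], [466.0, 50.0], [489.0, 50.0], [489.0, 69.0]] 0.031 0.043
col pts 390 ((483.63995361328125, 28.799652099609375), (38.769187927246094, 159.7523956298828), 9.448681831359863)
```

View pics/crop.png

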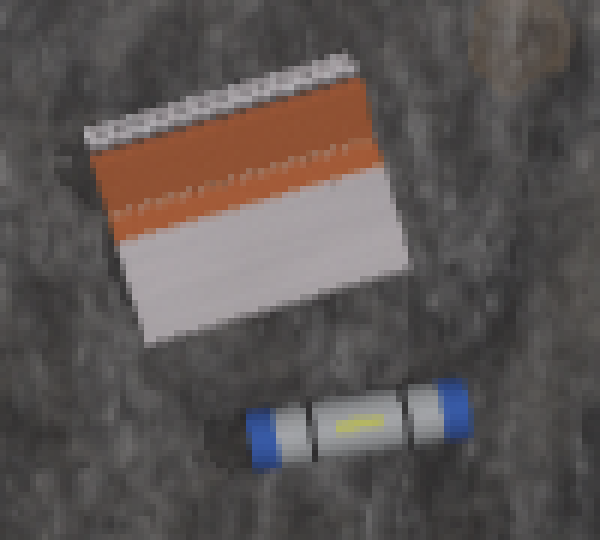

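The crop shows the ramp's lower edge from (145,345) to (410,268) and the ridge from (120,240) to (385,167), which puts the cradle at about 16°. The column's caps are at (262,438) and (455,408), about 8° of yaw. I'll check the points with rays and the clearance on the right, then start.

```bash
cat >> h.py <<'E'
def ray(c,u,v,z):
    K=c["camera_matrix"];T=c["cam_to_world"]
    d=T[:3,:3]@np.array([(u-K[0,2])/K[0,0],-(v-K[1,2])/K[1,1],-1]);o=T[:3,3]
    return o+d*(z-o[2])/d[2]
O=np.array([0.646,0.0924]);YC=np.radians(16.0)
def cradle(p):
    d=np.asarray(p)[:2]-O;c,s=np.cos(YC),np.sin(YC)
    return np.array([c*d[0]+s*d[1],-s*d[0]+c*d[1]])
def world(x,y):
    c,s=np.cos(YC),np.sin(YC);return O+np.array([c*x-s*y,s*x+c*y])
def column(c=None,z=0.030):
    """centre, yaw(deg), cap areas from blue caps seen in top camera; z=mean height of seen cap surface"""
    c=c or read_camera("top")
    hsv=cv2.cvtColor(c["frame"],cv2.COLOR_RGB2HSV);m=cv2.inRange(hsv,(100,120,40),(130,255,255));m[:140]=0;m[225:]=0;m[:,:225]=0;m[:,315:]=0
    n,l,st,ce=cv2.connectedComponentsWithStats(m)
    i=sorted(range(1,n),key=lambda i:-st[i,4])[:2]
    a,b=sorted([ray(c,*ce[k],z)[:2] for k in i],key=lambda p:p[1])
    d=b-a
    return (a+b)/2,np.degrees(np.arctan2(-d[0],d[1])),np.linalg.norm(d),[int(st[k,4]) for k in i]
E
python3 - <<'E'
from h import *
c=dict(np.load("/tmp/top.npz"));P=cloud(c)
px=lambda x,y:(225+x/6-.5,135+y/6-.5)
for n,p,z in(("footL",(145,346),0),("footR",(410,270),0),("ridgeL",(119,241),.016),("ridgeR",(386,167),.016),("wallL",(90,153),.038),("wallR",(363,80),.038)):
    w=ray(c,*px(*p),z);print(n,w.round(4),"cradle",cradle(w).round(4))
r=column(c);print(r,cradle(r[0]))
q=P[(c["depth"]>0)];q=q[(q[:,2]>.08)&(q[:,1]<-.15)&(q[:,1]>-.8)&(q[:,0]>.2)];print("instr min x",np.percentile(q[:,0],[0,1,5]),"max y",np.percentile(q[:,1],[95,99,100]))
q0=bot.observe()["qpos"]
for p,y in(((.33,-.27,.25),18),((.5,-.1,.02),-83),((.5,-.1,.02),97),((.43,0.0,.0),16),((.43,0.0,.0),-164),((.60,0.08,.02),16)):
    print(p,y,inverse_kinematics(p,[180,0,y]))
E
```

```text
footL [0.5354 0.1544 0.    ] cradle [-0.0892  0.0901]
footR [ 0.5845 -0.0172  0.    ] cradle [-0.0894 -0.0884]
ridgeL [0.6022 0.1706 0.016 ] cradle [-0.0206  0.0873]
ridgeR [ 0.6495 -0.0009  0.016 ] cradle [-0.0224 -0.0907]
wallL [0.656  0.1881 0.038 ] cradle [0.036  0.0892]
wallR [0.7021 0.015  0.038 ] cradle [ 0.0325 -0.0899]
(array([0.48487364, 0.01840061]), np.float64(8.58132476612157), np.float64(0.12325482718855953), [44, 44]) [-0.17528159 -0.02672034]
instr min x [0.20010611 0.40936447 0.44978336] max y [-0.20229163 -0.15949283 -0.15004314]
(0.33, -0.27, 0.25) 18 [ 54.45433935  10.8480843  -22.29050012 111.78355136   4.8155044
  58.25255304 -42.01401885]
(0.5, -0.1, 0.02) -83 [   3.77561909   35.31355962    7.2029186   117.30944797   -8.91705843
   27.87781257 -155.44035174]
(0.5, -0.1, 0.02) 97 [ 30.30340518  38.26504537 -33.34725869 116.97480899  36.20446282
  35.19481399 -20.90865603]
(0.43, 0.0, 0.0) 16 [   6.0875695    33.93639516  -13.65469088  129.63137754   24.22216796
   18.73707164 -102.38390219]
(0.43, 0.0, 0.0) -164 [ 15.12332053  35.51556045 -27.13208471 129.52102716  41.55347686
  23.54039319  59.38423504]
(0.6, 0.08, 0.02) 16 [   2.82382584   41.58696095  -20.81773808  102.34837637   21.52917849
   40.00193288 -103.86565096]
```

Run:
```python
from h import *
bot.gripper_close(20)
bot.servo_line([.33,-.27,.22],feed=.25)
C=np.array([.4850,.0190]);yaw=8.0;e=np.array([-np.sin(np.radians(yaw)),np.cos(np.radians(yaw))])
R=[180,0,yaw+90]
p=C-e*.12
bot.move_to([*p,.12],R)
bot.servo_line([*p,.012],feed=.1)
print(bot.servo_line([*(C-e*.100),.012],feed=.05,until_force=10),bot.observe()["ft_force"])
print(bot.servo_line([*(C-e*(.081-.030)),.012],feed=.03,until_force=12),bot.observe()["eef_pos"],bot.observe()["ft_force"])
bot.servo_line([*(C-e*.12),.012],feed=.1)
bot.servo_line([*(C-e*.12),.12],feed=.15)
c=read_camera("top");save(c,"n1");r=column(c);print(r,cradle(r[0]),bot.observe()["time"])
cv2.imwrite("pics/n1c.png",cv2.resize(cv2.cvtColor(c["frame"][135:235,225:345],cv2.COLOR_RGB2BGR),None,fx=5,fy=5,interpolation=cv2.INTER_NEAREST))
```

```text
False [ 0.11629312  0.76322879 -0.23505295]
False [ 0.49213377 -0.03149438  0.01201388] [ 0.05379532 -1.83073561  0.39191428]
(array([0.4818981 , 0.04810181]), np.float64(7.520206988846061), np.float64(0.1237181071158937), [43, 39]) [-0.1699551   0.00265046] 8.7833
```

View pics/n1c.png

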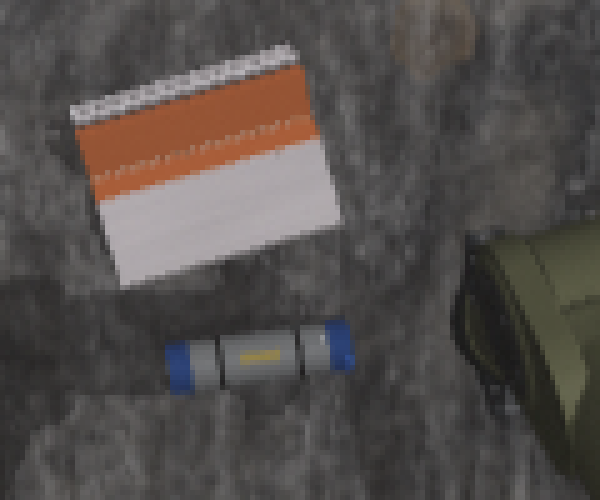

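Run:
```python
from h import *
R=[180,0,16]
p=world(-.240,.002)
bot.release()
bot.move_to([*p,.12],R)
bot.servo_line([*p,0.0],feed=.1)
for x in(-.19,-.142):
    h=bot.servo_line([*world(x,.002),0.0],feed=.04,until_force=12);o=bot.observe();print(h,cradle(o["eef_pos"]),o["eef_pos"][2],o["ft_force"],o["time"])
c=read_camera("top");r=column(c);print(r,cradle(r[0]))
w=read_camera("wrist");save(w,"w1");
cv2.imwrite("pics/both.png",cv2.cvtColor(np.hstack([cv2.resize(w["frame"],(400,300)),cv2.resize(c["frame"][135:225,225:345],(400,300))]),cv2.COLOR_RGB2BGR))
```

```text
False [-0.19031609  0.00198974] -1.8930418754670164e-05 [ 0.06484057 -0.34733793 -0.49529029] 13.6083
False [-0.142297   0.0019702] 7.848915684456614e-06 [-0.18819796 -0.39389587  0.16371927] 14.9583Traceback (most recent call last):
  File "<stdin>", line 9, in <module>
  File "h.py", line 26, in column
    a,b=sorted([ray(c,*ce[k],z)[:2] for k in i],key=lambda p:p[1])
    ^^^
ValueError: not enough values to unpack (expected 2, got 1)
```

Run:
```python
from h import *
c=read_camera("top");w=read_camera("wrist")
cv2.imwrite("pics/both.png",cv2.cvtColor(np.hstack([cv2.resize(w["frame"],(400,300)),cv2.resize(c["frame"][135:225,225:345],(400,300))]),cv2.COLOR_RGB2BGR))
```

```text
(no output)
```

View pics/both.png

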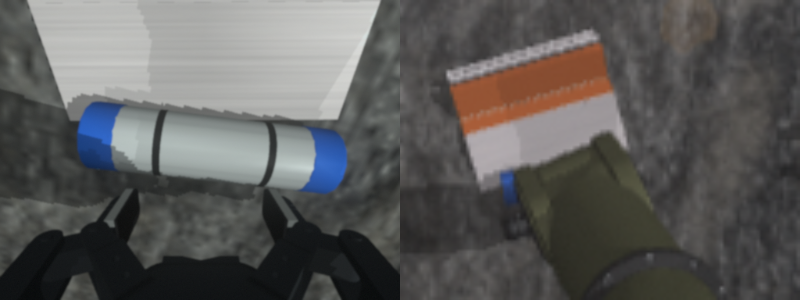

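The wrist view (left half) shows both caps, at (97,137) and (327,160). The bar is near the ramp's lower edge, roughly centred on it and still a little skewed, with its right end lagging. I'll keep pushing up the ramp and measure from the wrist camera.

```bash
cat >> h.py <<'E'
def wcol(z):
    c=read_camera("wrist")
    m=cv2.inRange(cv2.cvtColor(c["frame"],cv2.COLOR_RGB2HSV),(100,120,40),(130,255,255))
    n,l,st,ce=cv2.connectedComponentsWithStats(m)
    i=sorted(range(1,n),key=lambda i:-st[i,4])[:2]
    if len(i)<2: return c,None
    q=sorted([cradle(ray(c,*ce[k],z)) for k in i],key=lambda p:p[1]);d=q[1]-q[0]
    return c,((q[0]+q[1])/2).round(4),"yawrel",np.degrees(np.arctan2(-d[0],d[1])).round(1),np.linalg.norm(d).round(4)
E
python3 - <<'E'
from h import *
print(wcol(.03)[1:])
for x,z in((-.113,0.0),(-.09,.006)):
    h=bot.servo_line([*world(x,.002),z],feed=.03,until_force=12);o=bot.observe();print(h,cradle(o["eef_pos"]),o["ft_force"],o["time"],wcol(.03+z)[1:])
E
```

```text
(array([-0.0992, -0.0053]), 'yawrel', np.float64(-6.9), np.float64(0.1306))
False [-0.11450037  0.00164288] [-6.42766905 -1.95988881  3.11794034] 16.275 (array([-0.0784, -0.0078]), 'yawrel', np.float64(-4.0), np.float64(0.1332))
False [-0.09385886  0.00161986] [-11.18556672  -3.86749756   9.43756502] 17.2667 (array([-0.0595, -0.0061]), 'yawrel', np.float64(-0.2), np.float64(0.1314))
```

Run:
```python
from h import *
def go(x,z,f=.03,uf=14):
    h=bot.servo_line([*world(x,.0017),z],feed=f,until_force=uf);o=bot.observe();print(h,cradle(o["eef_pos"]).round(4),o["eef_pos"][2].round(4),o["ft_force"].round(1),o["time"],wcol(.035+z)[1:])
    return h
o=bot.observe();print(o["eef_pos"],o["ft_force"])
go(-.0925,-.002)
for x,z in((-.080,.0045),(-.070,.009)):
    if go(x,z): break
c,_=wcol(.03)[:2];save(c,"w2")
```

```text
[0.55537929 0.06806561 0.00555076] [-10.4986369   -3.46883049   8.59884911]
False [-0.0941  0.0015] -0.0024 [-5.9 -2.5  2.8] 17.75 (array([-0.0611, -0.0064]), 'yawrel', np.float64(-0.1), np.float64(0.1358))
False [-0.0835  0.0014] 0.0041 [-11.1  -2.3   7.4] 18.4167 (array([-0.0487, -0.006 ]), 'yawrel', np.float64(-0.1), np.float64(0.1306))
False [-0.0733  0.0014] 0.0087 [-10.3  -3.2   7. ] 18.9833 (array([-0.0379, -0.0059]), 'yawrel', np.float64(-0.2), np.float64(0.1283))
```

View pics/w2.png

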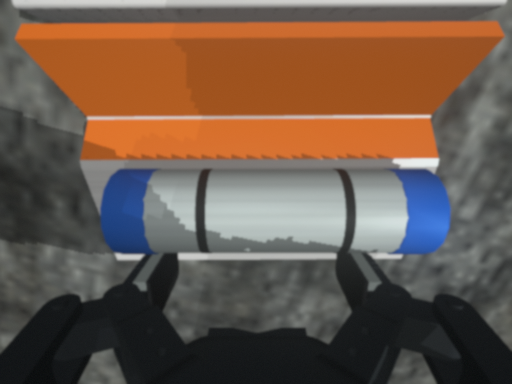

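The bar is square to the V, with its caps at (125,211) and (425,211), and lies just short of the ridge, about 6 mm right of centre. That is within tolerance, so I continue over the ridge.

Run:
```python
from h import *
for x,z in((-.060,.0135),(-.054,.0155),(-.050,.0175),(-.047,.019),(-.044,.020),(-.041,.021),(-.038,.021)):
    h=bot.servo_line([*world(x,.0017),z],feed=.025,until_force=16);o=bot.observe();r=wcol(.045);print(h,cradle(o["eef_pos"]).round(4),o["eef_pos"][2].round(4),o["ft_force"].round(1),o["time"],r[1:])
    if h or (np.linalg.norm(o["ft_force"])<3 and x>-.053): break
```

```text
False [-0.0635  0.0015] 0.0131 [-11.4  -3.8   7.8] 19.675 (array([-0.0287, -0.006 ]), 'yawrel', np.float64(-0.1), np.float64(0.1298))
False [-0.0529  0.0019] 0.0156 [ 0.6 -0.2 -1. ] 20.125 (array([-0.0121, -0.0063]), 'yawrel', np.float64(-0.3), np.float64(0.1308))
False [-0.0495  0.0017] 0.0176 [0.4 0.2 0.2] 20.5 (array([-0.0004, -0.0054]), 'yawrel', np.float64(0.0), np.float64(0.1234))
```

The column has dropped in. I'll back off, lift the hand clear and check.

Run:
```python
from h import *
bot.servo_line([*world(-.075,.0017),.022],feed=.08)
bot.servo_line([*world(-.09,.0017),.15],feed=.15)
bot.move_to([.42,-.12,.25],[180,0,16])
c=read_camera("top");r=column(c,.04);print(r,cradle(r[0]),bot.observe()["time"],bot.observe()["ft_force"])
s=read_camera("scene")
cv2.imwrite("pics/end.png",cv2.cvtColor(np.hstack([cv2.resize(c["frame"][135:225,225:345],(400,300)),cv2.resize(s["frame"][150:270,200:360],(400,300))]),cv2.COLOR_RGB2BGR))
```

```text
(array([0.64124162, 0.08412931]), np.float64(16.36796595712324), np.float64(0.12259891440058789), [38, 37]) [-0.00685376 -0.00663871] 23.075 [-0.14055809  0.33152965  0.13583823]
```

View pics/end.png

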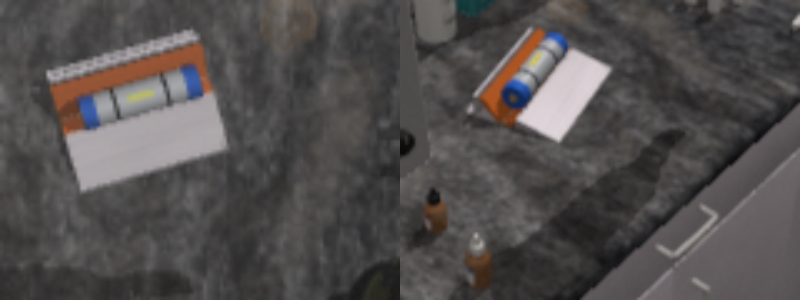

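The column lies inside the V with both ends inside it. The mark is on top again, so it has gone through a full turn. The dropper bottles are standing and the hand is clear.

Run:
```python
from h import *
bot.dwell(.5);print(bot.close_job())
```

```text
the job is handed in; nothing more can be done
None
```

The column was rolled up the ramp into the orange V, where it lies parallel to it and about 6 mm off centre lengthwise; the hand is clear and the job is handed in, with no verdict returned.

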